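Level the setup shelf with its foot and hold it there

TASK

Lay the yellow spirit level lengthwise on the dark wooden rail of the tilting setup shelf, about in the middle, and let go of it. Then take the red wing knob of the shelf's levelling foot, push it down so that the foot stands firmly on the packer (the wooden strip or the small tin) below it, and turn the knob until the bubble rests between the two black rings of the vial. Finish while still gripping the knob and pressing it down, with the foot on its packer and the bubble between the rings; leave the other things on the bench alone.

Things in the scene. Friction and masses are not known exactly. Their poses are not given: they have to be found in the camera images.
- level: yellow spirit level with black ends, a bar 140 long (its y) x 26 wide (its x) x 34 high (z up), about 220 g; a green vial along y on its top (46 above the underside). Origin: centre of the underside. Grip it across its 26 mm width; it may lie either way round on the rail
- bubble (a joint): pale bubble in the vial, 18 mm long, on an arc of 573 mm: rad, 0 = centred, + = toward the level's +y end, 0.01 = 5.7 mm. At rest it equals the level's slope (it floats to the higher end), up to stops at +-0.038; takes about 1.5 s to come to rest. Between the two black rings (26 mm clear) it reads within +-0.007
- rail_mid (a point): middle of the top of the dark wooden rail (36 wide, 164 long, raised 12 above the aluminium shelf), where the level goes; 72 above the bench when level. y runs along the rail toward the rear feet (screw axis 140 away along -y), z is square to the shelf and leans with it
- shelf (a joint): slope of the shelf (88 wide, 270 long) about the axis of its two rear feet, rad; 0 = level, + = knob end high. The axis is 83 from rail_mid along +y and 64 below it. A spring holds the knob end up at a stop at 0.05 until it is pushed down, which takes 4 to 6 N at the knob (10 to 15 N seats the foot firmly); the knob swings about that axis, so it also shifts about 5 mm
- screw: the levelling screw in one piece: red wing knob and black disc above the shelf, rod and black ball tip (the foot, 18 across) below it. Screw axis 223 from the axis of the rear feet
- knob_grip (a point): middle of the red wing on the screw's axis (z, up out of the shelf). Wing 14 thick (its x: grip across this), 44 long (its y), top 13 above the point; a black disc, 58 across, that turns with it lies 17 to 20 below. The axes turn with the knob. About 98 above the bench when level, 11 more at the start; 70 from the end of a centred level
- knob (a joint): turn of the screw, rad, + = clockwise from above; range +-2.6, starts within +-0.15; at 0 the wing points along the shelf. Clockwise moves the screw down through the shelf 4 mm per rad; with the foot pressed on its packer the knob stays put and the shelf rises 0.018 rad per rad. Stays as turned (0.15 to 0.25 N m). Level is 0.5 to 1.8 rad away, either way
- burr_strip: flat strip of figured wood, 47 (x) x 132 (y) x 17 thick, origin at the centre of its underside. It is the packer under the foot, or lies spare behind the shelf; leave it where it lies
- tin_small: small round steel tin, 38 across, 9 thick, origin at the centre of its underside. It is the packer under the foot when the strip is not, else spare behind the shelf; leave it where it lies
- thumb_plane: small brass plane, 66x96x34; bystander, leave alone
- mug: white spotted mug, 93 high; bystander, leave alone
- bench_set: fixed things at the right: amber jar (60 across, 74 high) 60 ahead and 20 right of this origin, cork block (70x110x24) 55 ahead and 80 left, small try square at it, three dowels 160 to 225 nearer the robot

How it is judged:
By the outcome, as a careful person would: the job done as asked, in the order asked, and still so for the second after the job is handed in, while the arm keeps its last pose, push and grip.
It also fails if it takes over 67 s, if anything falls off the work surface, if the arm or the gripper's body presses on something with over 40 N, if the wrist force passes 120 N, or if a joint passes its speed limit or range.

ROBOT

A 7-joint arm with a two-finger parallel gripper is mounted at the origin on a cart in front of the work surface, level with it; the furniture and walls round the work are solid. World frame = base frame: x ahead of the robot, y to its left, z up, the work surface at z = 0. Lengths are in mm, angles in rad, forces in N, time in s.
With the tool pointing down it reaches from about 425 to 950 mm from the base axis. Payload 4.7 kg.
Tool frame: the origin (TCP) lies midway between the tips of the shut fingers; the grasp point (between the pads) lies bot.grasp_offset behind it (bot.grasp_offset is the distance from the TCP to the grasp point, in mm); z points along the fingers, y is the line along which they close (so a half turn about z gives the same grasp; the last joint's range is limited). The gripper opens to 87 mm and grips with 3 to 60 N. Pads are 19 mm wide; open, the fingers measure 117 mm over their backs; the gripper's body (75 mm by 190 mm) begins 51 mm behind the grasp point.
Start: joints at [-1.167, 0.469, -0.049, 1.532, 0.024, 1.141, -0.082], TCP at [283.068, 612.798, 222.573] pointing down, gripper open.
Joint ranges: [-2.59, 2.59], [-0.33, 1.99], [-1.39, 1.29], [0.1, 2.45], [-1.04, 4.18], [0.21, 1.99], [-2.66, 2.66]. Speed limits (rad/s): [2.57, 2.57, 3.14, 3.14, 3.14, 3.14, 3.14].

INTERFACE

Orientations are given as [roll, pitch, yaw] about the fixed x, y, z axes, in that order (R = Rz(yaw) Ry(pitch) Rx(roll)).
In Python, from bench import bot gives the robot as it stands.
- The arm moves only by the shell command python3 -m creep 'ROWS' [OPENING] [FORCE]. ROWS is JSON, a list of rows, each an object of numbers: "tx", "ty", "tz": the shift along the tool's x, y, z normalised to -1 to 1, where 1 is 0.04 m; "rx", "ry", "rz": the turn, a rotation vector about the tool's x, y, z normalised to -1 to 1, where 1 is 0.5 rad. A call has 1 to 12 rows; each row shifts and turns the commanded pose from where the row before left it, along the tool's axes as they then stand; what a row does not reach is not made up. A row lasts 1/8 s, in which the tool goes at most 62.5 mm and 10.7 degrees, less where a joint would pass 70% of its speed; a pose out of reach is approached as far as the arm can. A call with a number of a shift or a turn outside -1 to 1 is refused whole. A call with a gripper value outside its range is refused whole. OPENING is the opening, from -1 (shut) to 1 (fully open), set as the call begins (- or left out, the last holds). The fingers move at their own pace and stop on an object; FORCE is the grip in N (left out, the last holds). Time passes only in rows, so rows that do not move let the fingers close. It gives the time, the measured TCP pose, the force, the opening and the grip force at its end, in the units of the state.
- bot.read_state(): the state, without advancing time (a new reading comes with each control period).
- bot.capture(name): name is "side" or "top" or "wrist"; returns a dict with "img" (420x560x3 uint8, red, green, blue), "depth" (420x560 float32, mm along the optical axis (not along the pixel's ray), 0 where there is no reading), "intrinsics" (3x3 intrinsics, pixels), "pose" (4x4, takes a point from camera to world coordinates). Camera axes: x right, y up, looking along -z (the intrinsics and any distortion apply to the point x, -y, -z); pixel columns grow to the right and rows downward; lengths in mm; the calibration is good to about 2 mm. A picture is of the moment at which its call begins.
- bot.job_done(): hands the job in; it is judged then, once.
The state is a dict: "clock": time; "joint_positions": joint angles; "qvel": joint speeds; "tau": joint torques, N m; "ee_pos": TCP position; "orientation": TCP orientation; "contact_force": force on the tool from outside, world axes, zero at the start; "ft_torque": the same for the moment, N m; "opening": opening from 0.0 (shut) to 1.0 (fully open); "grasp_force": force on a finger pad.
Only numpy, scipy, OpenCV 4.12 (cv2) and the standard library are available. Lean on these libraries where they do the work, as an engineer would, in place of code of your own. Each camera call takes 0.05 s, during which the arm holds its last target. There are 200 camera calls.

## Working session

There is one attempt and no reset: what is moved stays moved. The work goes in short steps, Python scripts to look and compute and a shell command to move; the robot and the scene stay as the last step left them, time stands still between calls to the robot, and variables do not carry over. Pictures are saved under pics/ and viewed, at most 10 in all, crops included, and the job is handed in when it is done.

```bash
ls; mkdir -p pics
python3 - <<'E'
from bench import bot
import cv2,numpy as np,pickle
s=bot.read_state();print({k:np.round(v,3).tolist() for k,v in s.items()},bot.grasp_offset)
for n in("top","side"):
    c=bot.capture(n);pickle.dump(c,open(f'pics/{n}.pkl','wb'))
    cv2.imwrite(f'pics/{n}1.png',cv2.cvtColor(c['img'],cv2.COLOR_RGB2BGR));print(n,c['pose'].round(3).tolist(),c['intrinsics'].tolist())
E
```

```text
pics
{'clock': 0.0, 'joint_positions': [-1.167, 0.469, -0.049, 1.534, 0.024, 1.141, -0.082], 'qvel': [0.001, -0.001, 0.0, 0.0, 0.0, 0.002, -0.0], 'tau': [-0.001, -50.798, -0.081, -23.615, -0.061, 0.038, 0.0], 'ee_pos': [282.849, 612.218, 221.501], 'orientation': [-3.14, 0.0, 2.709], 'contact_force': [0.358, -0.43, -0.041], 'ft_torque': [-0.034, -0.002, -0.03], 'grasp_force': 0.0, 'opening': 0.999} 18.700000000000003
top [[0.002, 0.986, -0.169, 294.261], [-1.0, 0.006, 0.024, -50.644], [0.025, 0.169, 0.985, 1183.482], [0.0, 0.0, 0.0, 1.0]] [[431.2802086306529, 0.0, 279.53988253917066], [0.0, 431.2802086306529, 206.27810603963792], [0.0, 0.0, 1.0]]
side [[0.883, 0.312, -0.351, 95.754], [-0.47, 0.585, -0.661, -885.454], [-0.001, 0.748, 0.663, 638.021], [0.0, 0.0, 0.0, 1.0]] [[408.9813664519947, 0.0, 279.1643682388023], [0.0, 408.9813664519947, 215.11861482911542], [0.0, 0.0, 1.0]]
```

View pics/top1.png

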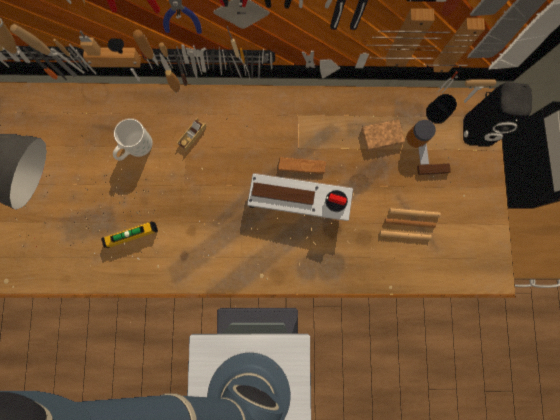

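View pics/side1.png

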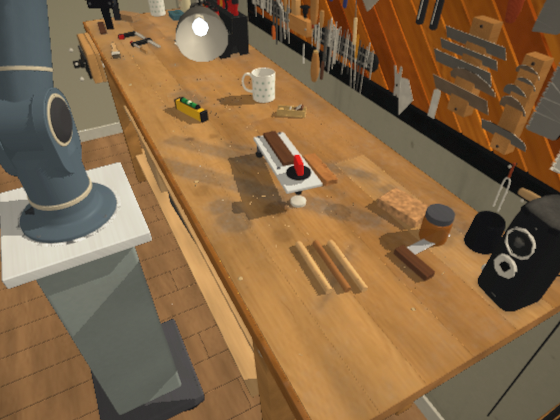

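The top view shows the level at (130,235), the rail at about (284,194), the knob at (337,200), and the strip spare behind the shelf at (301,165). In the side view the tin is under the foot at (298,201). Next I'll turn these pixels into positions.

```bash
cat > h.py <<'E'
import cv2,numpy as np
def cloud(c):
    d=c['depth'];K=c['intrinsics'];v,u=np.mgrid[:d.shape[0],:d.shape[1]]
    P=np.stack([(u-K[0,2])/K[0,0]*d,-(v-K[1,2])/K[1,1]*d,-d],-1)
    return P@c['pose'][:3,:3].T+c['pose'][:3,3]
def seg(c,lo,hi,box):
    h=cv2.cvtColor(c['img'],cv2.COLOR_RGB2HSV);m=cv2.inRange(h,np.array(lo),np.array(hi))>0
    k=np.zeros_like(m);u0,v0,u1,v1=box;k[v0:v1,u0:u1]=1
    return m&k&(c['depth']>0)
def rect(p):
    r=cv2.minAreaRect(p[:,:2].astype(np.float32));b=cv2.boxPoints(r)
    e=[b[1]-b[0],b[2]-b[1]];l=max(e,key=np.linalg.norm)
    return np.round(r[0],1),np.round(r[1],1),round(float(np.arctan2(l[1],l[0])),4)
E
python3 - <<'E'
from h import *;import pickle
c=pickle.load(open('pics/top.pkl','rb'));P=cloud(c)
def show(n,p):print(n,len(p),'med',np.median(p,0).round(1),'zpct',np.percentile(p[:,2],[5,50,95]).round(1),'rect',*rect(p))
B=(90,210,170,260)
reg=np.zeros(P.shape[:2],bool);reg[210:260,90:170]=1
show('level>15',P[reg&(P[...,2]>15)]);
for z in(28,):show('level>28',P[reg&(P[...,2]>z)])
show('green',P[seg(c,(40,80,40),(85,255,255),B)])
show('yellow',P[seg(c,(20,130,120),(35,255,255),B)&(P[...,2]>15)])
S=(240,165,365,230)
show('red',P[seg(c,(0,170,120),(8,255,255),(315,180,365,220))&(P[...,2]>85)])
r=np.zeros_like(reg);r[165:230,240:365]=1
sh=P[r&(P[...,2]>40)];show('shelf',sh)
show('rail',P[seg(c,(0,60,20),(25,255,120),(246,180,318,210))&(P[...,2]>50)])
show('white',P[seg(c,(0,0,130),(180,60,255),S)&(P[...,2]>40)])
im=c['img'][165:265,90:370];cv2.imwrite('pics/crop.png',cv2.resize(cv2.cvtColor(im,cv2.COLOR_RGB2BGR),None,fx=2.8,fy=2.8,interpolation=cv2.INTER_CUBIC))
print(np.unravel_index(0,(1,)),'depth noise bench',P[250:270,300:340,2].std(),P[250:270,300:340,2].mean())
E
```

```text
level>15 612 med [412.5 320.1  35.3] zpct [21.4 35.3 47.7] rect [382.4 164.7] [456.5  90.3] 1.3777
level>28 550 med [412.8 320.8  36. ] zpct [30.3 36.  48. ] rect [382.  164.8] [456.5  89.5] 1.3777
green 130 med [413.1 318.   44.1] zpct [40.1 44.1 47.9] rect [414.7 323.4] [14.7 74.3] -1.2516
yellow 240 med [413.1 313.4  33.4] zpct [21.9 33.4 37.3] rect [414.5 323.8] [ 27.2 123.6] -1.2448
red 105 med [ 497.6 -222.7  122.1] zpct [ 93.  122.1 125.9] rect [ 501.5 -223.3] [43.8 23.3] 1.3475
shelf 3376 med [ 508.1 -130.8   71.4] zpct [60.9 71.4 95.2] rect [ 421.5 -116.8] [270.1 272. ] -0.1553
rail 839 med [518.8 -86.6  77. ] zpct [72.  77.  82.1] rect [506.7 -80.3] [170.1  62.2] 1.4151
white 1686 med [ 513.4 -150.8   68.1] zpct [60.5 68.1 74.8] rect [ 512.5 -131.4] [269.   87.1] 1.4109
(np.int64(0),) depth noise bench 83.53811076709148 5.483000321279613
```

View pics/crop.png

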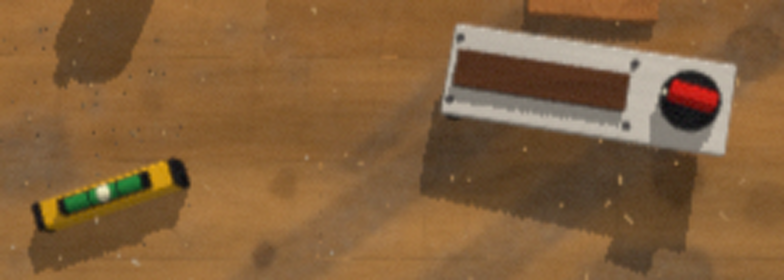

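The crop shows the level lying flat with its bubble mid-vial, and the rail, knob and wing roughly in line with the shelf. I'll refine the shelf frame and work out the first move.

```bash
cat >> h.py <<'E'
from scipy.spatial.transform import Rotation as Ro
def shelfR(a,t):  # tool frame: x along rail (+y of rail), z into the shelf; t=slope (knob end high)
    y=np.array([np.cos(a)*np.cos(t),np.sin(a)*np.cos(t),-np.sin(t)]);h=np.array([-np.sin(a),np.cos(a),0])
    yy=h*-1  # tool y=(sin,-cos)
    return np.column_stack([y,yy,np.cross(y,yy)])
def plan(bot,p,R):
    s=bot.read_state();R0=Ro.from_euler('xyz',s['orientation']).as_matrix()
    print('t',round(s['clock'],2),'pos',s['ee_pos'].round(1) if hasattr(s['ee_pos'],'round') else s['ee_pos'],'F',np.round(s['contact_force'],1))
    print('turn units (tool)',(Ro.from_matrix(R0.T@R).as_rotvec()/.5).round(3))
    d=np.array(p)-s['ee_pos']
    print('shift units, old axes',(R0.T@d/40).round(3),' target axes',(R.T@d/40).round(3))
E
python3 - <<'E'
from h import *;import pickle
from bench import bot
c=pickle.load(open('pics/top.pkl','rb'));P=cloud(c)
S=(240,165,365,230);a=1.411
e=np.array([np.cos(a),np.sin(a)]);n=np.array([-e[1],e[0]]);o=np.array([512.5,-131.4])
w=P[seg(c,(0,0,130),(180,60,255),S)&(P[...,2]>40)]
A=np.c_[w[:,:2]-o,np.ones(len(w))];k=np.linalg.lstsq(A,w[:,2],rcond=None)[0]
res=w[:,2]-A@k;g=abs(res)<3;k=np.linalg.lstsq(A[g],w[g,2],rcond=None)[0];print('shelf plane along',k[:2]@e,'across',k[:2]@n,'z0',k[2])
x=(w[g,:2]-o);print('shelf ext along',np.percentile(x@e,[0,1,99,100]).round(1),'across',np.percentile(x@n,[0,1,99,100]).round(1),rect(w[g]))
m=np.zeros(P.shape[:2],bool);m[165:230,240:365]=1
h=P[...,2]-((P[...,:2]-o)@k[:2]+k[2])
q=P[m&(h>9)&(h<15)&(((P[...,:2]-o)@e)>-30)&(abs((P[...,:2]-o)@n)<30)];x=q[:,:2]-o
print('rail',len(q),np.percentile(x@e,[0,2,98,100]).round(1),np.percentile(x@n,[0,2,98,100]).round(1),rect(q))
t=P[m&(h>32)&(h<60)];print('knob top',np.percentile((t[:,:2]-o)@e,[0,2,98,100]).round(1),np.percentile((t[:,:2]-o)@n,[0,2,98,100]).round(1),rect(t),np.percentile(h[m&(h>32)&(h<60)],[5,50,95]))
d=P[m&(h>12)&(h<26)&(((P[...,:2]-o)@e)<-50)];print('disc',rect(d),np.median(d[:,2]))
plan(bot,[414.6,323.6,6],shelfR(1.893,0))
E
```

```text
shelf plane along -0.05128113988792507 across 0.001979141247775474 z0 67.32535563239588
shelf ext along [-133.9 -132.1  133.2  134.5] across [-43.4 -42.5  42.8  43.6] (array([ 512.4, -131.1]), array([268.5,  86.9]), 1.4117)
rail 681 [-30.  -26.1 124.  127.7] [-17.3 -16.3  18.5  20.2] (array([518.8, -83. ]), array([157.6,  37.2]), 1.4133)
knob top [-114.  -111.8  -71.3  -70.4] [-8.2 -7.2  9.1  9.5] (array([ 496.9, -222.1]), array([43.6, 13.5]), 1.2567) [38.62840972 50.0446715  53.53731118]
disc (array([ 496.3, -223.4]), array([55.1, 55.9]), -0.8164) 90.84369552333465
t 0.1 pos [282.9 612.3 221.6] F [ 0.5 -0.1  0. ]
turn units (tool) [-0.003  0.002  1.632]
shift units, old axes [-6.016 -5.16   5.4  ]  target axes [-7.888  0.839  5.39 ]
```

```bash
python3 -m creep '[{"rz":0.327},{"rz":0.327},{"rz":0.327},{"rz":0.327},{"rz":0.327}]' 1 20; python3 -m creep '[{"tx":-0.79,"ty":0.084,"tz":0.3},{"tx":-0.79,"ty":0.084,"tz":0.3},{"tx":-0.79,"ty":0.084,"tz":0.3},{"tx":-0.79,"ty":0.084,"tz":0.3},{"tx":-0.79,"ty":0.084,"tz":0.3},{"tx":-0.79,"ty":0.084,"tz":0.3},{"tx":-0.79,"ty":0.084,"tz":0.3},{"tx":-0.79,"ty":0.084,"tz":0.3},{"tx":-0.79,"ty":0.084,"tz":0.3},{"tx":-0.79,"ty":0.084,"tz":0.3},{},{}]'
python3 - <<'E'
from h import *
from bench import bot
plan(bot,[414.6,323.6,6],shelfR(1.893,0))
c=bot.capture('wrist');cv2.imwrite('pics/w1.png',cv2.cvtColor(c['img'],cv2.COLOR_RGB2BGR));P=cloud(c)
y=P[seg(c,(20,130,80),(35,255,255),(0,0,560,420))&(P[...,2]>25)&(P[...,2]<40)];print('yellow',len(y),rect(y))
g=P[seg(c,(40,80,40),(85,255,255),(0,0,560,420))&(P[...,2]>20)];print('green',len(g),rect(g),np.percentile(g[:,2],[5,95]))
E
```

```text
t 0.1 pos [282.9 612.3 221.6] F [ 0.5 -0.1  0. ]
turn units (tool) [-0.003  0.002  1.632]
shift units, old axes [-6.016 -5.16   5.4  ]  target axes [-7.888  0.839  5.39 ]
yellow 0 (array([0., 0.]), array([0., 0.]), 0.0)invalid input
invalid input
Traceback (most recent call last):
IndexError: index -1 is out of bounds for axis 0 with size 0
```

View pics/w1.png

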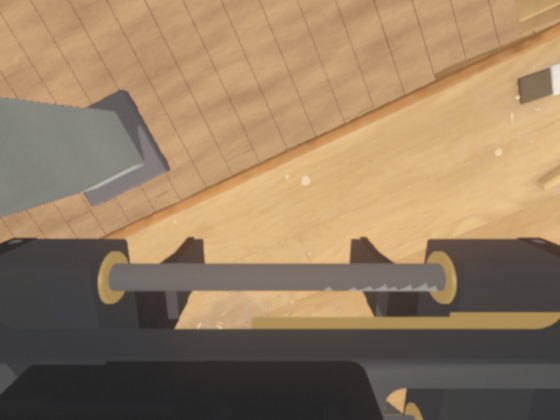

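The wrist view shows only the gripper over bare bench, because the call was refused ("invalid input"). The rows probably need all six keys.

```bash
python3 -m creep '[{"tx":0,"ty":0,"tz":0,"rx":0,"ry":0,"rz":0.327},{"tx":0,"ty":0,"tz":0,"rx":0,"ry":0,"rz":0.327},{"tx":0,"ty":0,"tz":0,"rx":0,"ry":0,"rz":0.327},{"tx":0,"ty":0,"tz":0,"rx":0,"ry":0,"rz":0.327},{"tx":0,"ty":0,"tz":0,"rx":0,"ry":0,"rz":0.327}]' 1 20
```

```text
clock: 0.78
ee_pos: [282.9, 612.6, 222.1]
orientation: [-3.141, 0.001, 1.886]
contact_force: [0.3, 0.5, -0.4]
opening: 1.003
grasp_force: 0.0
```

```bash
python3 -m creep '[{"tx":-0.79,"ty":0.09,"tz":0.3,"rx":0,"ry":0,"rz":0},{"tx":-0.79,"ty":0.09,"tz":0.3,"rx":0,"ry":0,"rz":0},{"tx":-0.79,"ty":0.09,"tz":0.3,"rx":0,"ry":0,"rz":0},{"tx":-0.79,"ty":0.09,"tz":0.3,"rx":0,"ry":0,"rz":0},{"tx":-0.79,"ty":0.09,"tz":0.3,"rx":0,"ry":0,"rz":0},{"tx":-0.79,"ty":0.09,"tz":0.3,"rx":0,"ry":0,"rz":0},{"tx":-0.79,"ty":0.09,"tz":0.3,"rx":0,"ry":0,"rz":0},{"tx":-0.79,"ty":0.09,"tz":0.3,"rx":0,"ry":0,"rz":0},{"tx":-0.79,"ty":0.09,"tz":0.3,"rx":0,"ry":0,"rz":0},{"tx":-0.79,"ty":0.09,"tz":0.3,"rx":0,"ry":0,"rz":0},{"tx":0,"ty":0,"tz":0,"rx":0,"ry":0,"rz":0},{"tx":0,"ty":0,"tz":0,"rx":0,"ry":0,"rz":0}]'
python3 - <<'E'
from h import *
from bench import bot
plan(bot,[414.6,323.6,7],shelfR(1.893,0))
c=bot.capture('wrist');cv2.imwrite('pics/w2.png',cv2.cvtColor(c['img'],cv2.COLOR_RGB2BGR));P=cloud(c)
for n,lo,hi,z in(('yellow',(20,130,80),(35,255,255),25),('green',(40,80,40),(85,255,255),20)):
    y=P[seg(c,lo,hi,(0,0,560,420))&(P[...,2]>z)&(P[...,2]<60)];print(n,len(y),rect(y) if len(y) else '')
E
```

```text
clock: 2.28
ee_pos: [416.5, 325.3, 102.7]
orientation: [3.141, -0.001, 1.892]
contact_force: [-0.3, 1.2, 0.8]
opening: 0.997
grasp_force: 0.0
t 2.27 pos [416.5 325.3 102.7] F [-0.3  1.2  0.8]
turn units (tool) [ 0.001 -0.002 -0.002]
shift units, old axes [-0.026 -0.06   2.393]  target axes [-0.024 -0.059  2.393]
yellow 1860 (array([410.5, 334.6]), array([ 25.8, 101.1]), -1.2384)
green 1305 (array([414.3, 323.9]), array([15.2, 72.8]), -1.2437)
```

View pics/w2.png

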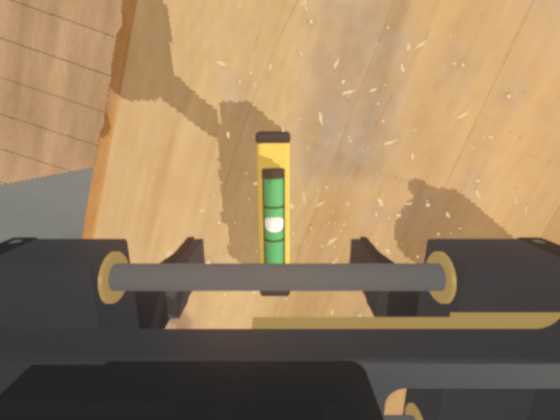

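The wrist view shows the level squarely between the open fingers, with its vial at about (274,222). Now I'll descend and grip.

```bash
python3 -m creep '[{"tx":-0.02,"ty":-0.05,"tz":0.6,"rx":0,"ry":0,"rz":0},{"tx":0,"ty":0,"tz":0.6,"rx":0,"ry":0,"rz":0},{"tx":0,"ty":0,"tz":0.6,"rx":0,"ry":0,"rz":0},{"tx":0,"ty":0,"tz":0.4,"rx":0,"ry":0,"rz":0},{"tx":0,"ty":0,"tz":0.18,"rx":0,"ry":0,"rz":0},{"tx":0,"ty":0,"tz":0,"rx":0,"ry":0,"rz":0},{"tx":0,"ty":0,"tz":0,"rx":0,"ry":0,"rz":0}]'
python3 -m creep '[{"tx":0,"ty":0,"tz":0,"rx":0,"ry":0,"rz":0},{"tx":0,"ty":0,"tz":0,"rx":0,"ry":0,"rz":0},{"tx":0,"ty":0,"tz":0,"rx":0,"ry":0,"rz":0},{"tx":0,"ty":0,"tz":0,"rx":0,"ry":0,"rz":0},{"tx":0,"ty":0,"tz":0,"rx":0,"ry":0,"rz":0},{"tx":0,"ty":0,"tz":0,"rx":0,"ry":0,"rz":0},{"tx":0,"ty":0,"tz":0,"rx":0,"ry":0,"rz":0},{"tx":0,"ty":0,"tz":0,"rx":0,"ry":0,"rz":0}]' -1 25
```

```text
clock: 3.2
ee_pos: [415.6, 323.3, 8.0]
orientation: [3.14, -0.001, 1.891]
contact_force: [0.1, 0.5, -0.1]
opening: 1.002
grasp_force: 0.0
clock: 4.2
ee_pos: [415.1, 322.8, 7.3]
orientation: [-3.141, -0.0, 1.891]
contact_force: [0.1, -1.4, 0.5]
opening: 0.295
grasp_force: 25.0
```

```bash
python3 -m creep '[{"tx":0,"ty":0,"tz":-0.4,"rx":0,"ry":0,"rz":0},{"tx":0,"ty":0,"tz":-0.7,"rx":0,"ry":0,"rz":0},{"tx":0,"ty":0,"tz":-0.8,"rx":0,"ry":0,"rz":0.16},{"tx":0,"ty":0,"tz":-0.8,"rx":0,"ry":0,"rz":0.2},{"tx":0,"ty":0,"tz":-0.6,"rx":0,"ry":0,"rz":0.2},{"tx":0,"ty":0,"tz":-0.2,"rx":0,"ry":0,"rz":0.2},{"tx":0,"ty":0,"tz":0,"rx":0,"ry":0,"rz":0.2},{"tx":0,"ty":0,"tz":0,"rx":0,"ry":0,"rz":0},{"tx":0,"ty":0,"tz":0,"rx":0,"ry":0,"rz":0}]'
python3 - <<'E'
from h import *
from bench import bot
R=shelfR(1.4115,0.051)
p=np.array([519.3,-86,77.0])-R[:,2]*7.5
print(p,R.round(2).tolist());plan(bot,p-R[:,2]*35,R);plan(bot,p-R[:,2]*35,shelfR(1.4115,0))
E
```

```text
clock: 5.32
ee_pos: [414.9, 322.7, 147.5]
orientation: [-3.141, -0.0, 1.413]
contact_force: [-0.4, -0.0, -1.6]
opening: 0.296
grasp_force: 25.0
[519.36064718 -85.62250647  84.49024836] [[0.16, 0.99, -0.01], [0.99, -0.16, -0.05], [-0.05, -0.0, -1.0]]
t 5.33 pos [414.9 322.7 147.5] F [-0.4 -0.  -1.6]
turn units (tool) [-0.    -0.102  0.003]
shift units, old axes [-9.626  4.185  0.701]  target axes [-9.573  4.198  1.192]
t 5.33 pos [414.9 322.7 147.5] F [-0.4 -0.  -1.6]
turn units (tool) [-0.    -0.     0.003]
shift units, old axes [-9.626  4.185  0.701]  target axes [-9.621  4.198  0.702]
```

```bash
python3 -m creep '[{"tx":-0.4,"ty":0.17,"tz":0,"rx":0,"ry":0,"rz":0},{"tx":-0.9,"ty":0.39,"tz":0,"rx":0,"ry":0,"rz":0},{"tx":-0.9,"ty":0.39,"tz":0,"rx":0,"ry":0,"rz":0},{"tx":-0.9,"ty":0.39,"tz":0,"rx":0,"ry":0,"rz":0},{"tx":-0.9,"ty":0.39,"tz":0,"rx":0,"ry":0,"rz":0},{"tx":-0.9,"ty":0.39,"tz":0,"rx":0,"ry":0,"rz":0},{"tx":-0.9,"ty":0.39,"tz":0,"rx":0,"ry":0,"rz":0},{"tx":-0.9,"ty":0.39,"tz":0,"rx":0,"ry":0,"rz":0},{"tx":-0.9,"ty":0.39,"tz":0,"rx":0,"ry":0,"rz":0},{"tx":-0.9,"ty":0.39,"tz":0,"rx":0,"ry":0,"rz":0},{"tx":-0.9,"ty":0.39,"tz":0,"rx":0,"ry":0,"rz":0},{"tx":-0.22,"ty":0.12,"tz":0,"rx":0,"ry":0,"rz":0}]'
python3 -m creep '[{"tx":0,"ty":0,"tz":0,"rx":0,"ry":-0.102,"rz":0},{"tx":0,"ty":0,"tz":0,"rx":0,"ry":0,"rz":0},{"tx":0,"ty":0,"tz":0,"rx":0,"ry":0,"rz":0}]'
python3 - <<'E'
from h import *
from bench import bot
R=shelfR(1.4115,0.051)
p=np.array([519.3,-86,77.0])-R[:,2]*7.5
plan(bot,p,R)
E
```

```text
clock: 6.82
ee_pos: [518.9, -88.2, 147.5]
orientation: [3.141, 0.002, 1.406]
contact_force: [-0.5, 0.5, -1.8]
opening: 0.298
grasp_force: 25.0
clock: 7.2
ee_pos: [519.1, -83.4, 147.2]
orientation: [-3.141, 0.05, 1.412]
contact_force: [0.8, -0.5, -2.7]
opening: 0.296
grasp_force: 25.0
t 7.2 pos [519.1 -83.4 147.2] F [ 0.8 -0.5 -2.7]
turn units (tool) [-0.001 -0.002  0.001]
shift units, old axes [0.026 0.015 1.569]  target axes [0.027 0.014 1.569]
```

```bash
python3 -m creep '[{"tx":0.026,"ty":0.015,"tz":0.5,"rx":0,"ry":0,"rz":0},{"tx":0,"ty":0,"tz":0.5,"rx":0,"ry":0,"rz":0},{"tx":0,"ty":0,"tz":0.3,"rx":0,"ry":0,"rz":0},{"tx":0,"ty":0,"tz":0.15,"rx":0,"ry":0,"rz":0},{"tx":0,"ty":0,"tz":0,"rx":0,"ry":0,"rz":0},{"tx":0,"ty":0,"tz":0,"rx":0,"ry":0,"rz":0}]'
python3 -m creep '[{"tx":0,"ty":0,"tz":0.04,"rx":0,"ry":0,"rz":0},{"tx":0,"ty":0,"tz":0.04,"rx":0,"ry":0,"rz":0},{"tx":0,"ty":0,"tz":0,"rx":0,"ry":0,"rz":0},{"tx":0,"ty":0,"tz":0,"rx":0,"ry":0,"rz":0}]'
```

```text
clock: 7.95
ee_pos: [520.3, -85.8, 89.9]
orientation: [3.14, 0.051, 1.411]
contact_force: [-0.6, 0.5, -1.3]
opening: 0.292
grasp_force: 25.0
clock: 8.45
ee_pos: [519.8, -85.8, 86.1]
orientation: [-3.142, 0.051, 1.411]
contact_force: [0.5, 0.1, -2.1]
opening: 0.296
grasp_force: 25.0
```

Run:
```python
from h import *
from bench import bot
s=bot.read_state();print(s['ee_pos'],s['contact_force'],s['ft_torque'])
for n,b in(('side',(240,110,340,220)),):
    c=bot.capture(n);im=c['img'][100:220,220:360];cv2.imwrite('pics/s2.png',cv2.resize(cv2.cvtColor(im,cv2.COLOR_RGB2BGR),None,fx=5,fy=5,interpolation=cv2.INTER_CUBIC))
```

```text
[519.76919055 -85.8170258   86.13824349] [ 0.4515145   0.13840273 -2.14433684] [0.01968272 0.03189577 0.01605612]
```

View pics/s2.png

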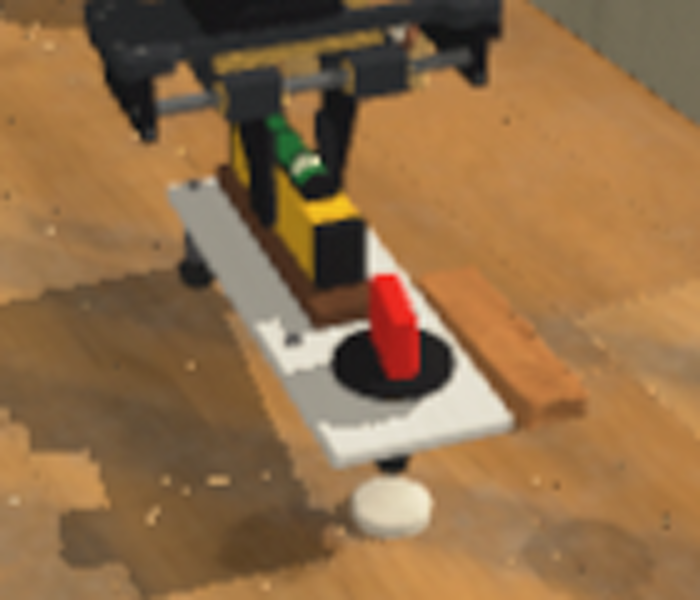

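The side crop shows the level held in line just above the rail, centred on it. The tin is under the foot at crop position (390,505). I'll lower it to contact.

```bash
python3 -m creep '[{"tx":0,"ty":0,"tz":0.03,"rx":0,"ry":0,"rz":0},{"tx":0,"ty":0,"tz":0,"rx":0,"ry":0,"rz":0},{"tx":0,"ty":0,"tz":0,"rx":0,"ry":0,"rz":0}]'; python3 -m creep '[{"tx":0,"ty":0,"tz":0.02,"rx":0,"ry":0,"rz":0},{"tx":0,"ty":0,"tz":0,"rx":0,"ry":0,"rz":0},{"tx":0,"ty":0,"tz":0,"rx":0,"ry":0,"rz":0}]'
```

```text
clock: 8.88
ee_pos: [519.7, -85.9, 84.9]
orientation: [-3.142, 0.051, 1.411]
contact_force: [0.3, 0.4, -1.4]
opening: 0.302
grasp_force: 25.0
clock: 9.25
ee_pos: [519.8, -86.0, 84.6]
orientation: [3.141, 0.051, 1.411]
contact_force: [-1.5, 1.3, 5.8]
opening: 0.296
grasp_force: 25.0
```

```bash
python3 -m creep '[{"tx":0,"ty":0,"tz":-0.01,"rx":0,"ry":0,"rz":0},{"tx":0,"ty":0,"tz":0,"rx":0,"ry":0,"rz":0},{"tx":0,"ty":0,"tz":0,"rx":0,"ry":0,"rz":0},{"tx":0,"ty":0,"tz":0,"rx":0,"ry":0,"rz":0},{"tx":0,"ty":0,"tz":0,"rx":0,"ry":0,"rz":0},{"tx":0,"ty":0,"tz":0,"rx":0,"ry":0,"rz":0}]' 0.3; python3 -m creep '[{"tx":0,"ty":0,"tz":-0.5,"rx":0,"ry":0,"rz":0},{"tx":0,"ty":0,"tz":-0.7,"rx":0,"ry":0,"rz":0},{"tx":0,"ty":0,"tz":-0.7,"rx":0,"ry":0,"rz":0},{"tx":0,"ty":0,"tz":-0.5,"rx":0,"ry":0,"rz":0},{"tx":0,"ty":0,"tz":0,"rx":0,"ry":0,"rz":0},{"tx":0,"ty":0,"tz":0,"rx":0,"ry":0,"rz":0}]'
python3 - <<'E'
from h import *
from bench import bot
c=bot.capture('top');P=cloud(c)
S=(240,165,320,230)
for n,lo,hi,B in(('yellow',(20,130,80),(35,255,255),S),('green',(40,80,40),(85,255,255),S),('red',(0,170,100),(8,255,255),(315,180,365,220))):
    y=P[seg(c,lo,hi,B)&(P[...,2]>50)&(P[...,2]<135)];print(n,len(y),rect(y) if len(y) else '',np.median(y,0) if len(y) else '')
R=shelfR(1.2567,0.051)
kg=np.array([496.9,-222.3,109.0])
plan(bot,kg+R[:,2]*10-R[:,2]*60,R)
E
```

```text
clock: 10.0
ee_pos: [519.8, -85.9, 84.5]
orientation: [-3.142, 0.051, 1.411]
contact_force: [0.7, -0.4, -0.4]
opening: 0.648
grasp_force: 0.0
clock: 10.75
ee_pos: [519.9, -81.0, 179.6]
orientation: [-3.14, 0.051, 1.411]
contact_force: [0.3, -0.1, -0.2]
opening: 0.652
grasp_force: 0.0
yellow 103 (array([ 513. , -130.5]), array([26.9, 26.7]), 1.464) [ 508.82707544 -133.43965859  113.11483521]
green 2 (array([ 518.7, -117.8]), array([3.1, 0. ]), 3.0845) [ 518.72162149 -117.79053472  123.41409334]
red 132 (array([ 502.2, -223.5]), array([43.5, 24.2]), 1.2883) [ 496.78526866 -223.03539348  121.188633  ]
t 10.8 pos [519.8 -81.  179.3] F [ 0.7 -0.1  0.5]
turn units (tool) [0.012 0.001 0.309]
shift units, old axes [-3.485  0.008  0.69 ]  target axes [-3.442  0.548  0.687]
```

```bash
python3 -m creep '[{"tx":0,"ty":0,"tz":0,"rx":0,"ry":0,"rz":0.155},{"tx":0,"ty":0,"tz":0,"rx":0,"ry":0,"rz":0.154},{"tx":-0.7,"ty":0.11,"tz":0,"rx":0,"ry":0,"rz":0},{"tx":-0.8,"ty":0.13,"tz":0.1,"rx":0,"ry":0,"rz":0},{"tx":-0.8,"ty":0.13,"tz":0.2,"rx":0,"ry":0,"rz":0},{"tx":-0.7,"ty":0.11,"tz":0.2,"rx":0,"ry":0,"rz":0},{"tx":-0.44,"ty":0.07,"tz":0.19,"rx":0,"ry":0,"rz":0},{"tx":0,"ty":0,"tz":0,"rx":0,"ry":0,"rz":0},{"tx":0,"ty":0,"tz":0,"rx":0,"ry":0,"rz":0},{"tx":0,"ty":0,"tz":0,"rx":0,"ry":0,"rz":0}]' 0.3
python3 - <<'E'
from h import *
from bench import bot
c=bot.capture('top');P=cloud(c)
S=(240,165,320,230)
for n,lo,hi,B in(('yellow',(20,130,80),(35,255,255),S),('green',(40,80,40),(85,255,255),S)):
    y=P[seg(c,lo,hi,B)&(P[...,2]>80)&(P[...,2]<135)];print(n,len(y),rect(y) if len(y) else '',np.median(y,0) if len(y) else '')
w=bot.capture('wrist');W=cloud(w)
y=W[seg(w,(0,170,80),(8,255,255),(0,0,560,420))&(W[...,2]>85)&(W[...,2]<135)];print('red',len(y),rect(y) if len(y) else '',np.median(y,0) if len(y) else '')
a=c['img'][165:230,235:365];a=cv2.resize(a,None,fx=4,fy=4,interpolation=cv2.INTER_CUBIC)
b=cv2.resize(w['img'],None,fx=.75,fy=.75);o=np.zeros((580,520,3),np.uint8);o[:a.shape[0]]=a[:,:520];o[262:577,:420]=b
cv2.imwrite('pics/k1.png',cv2.cvtColor(o,cv2.COLOR_RGB2BGR))
print(bot.read_state()['joint_positions'])
R=shelfR(1.2567,0.051)
plan(bot,np.array([496.9,-222.3,109.0])+R[:,2]*11,R)
E
```

```text
clock: 12.05
ee_pos: [499.2, -218.8, 159.9]
orientation: [3.134, 0.05, 1.258]
contact_force: [1.4, 0.0, -0.0]
opening: 0.651
grasp_force: 0.0
yellow 341 (array([520.8, -82.3]), array([124.1,  27.1]), 1.4203) [514.55346256 -80.42722837 109.83455875]
green 146 (array([521.6, -81.6]), array([74.3, 15.7]), 1.4109) [520.2482318  -77.60267523 121.25967261]
red 409 (array([ 495.8, -228.4]), array([28.5, 11.8]), 1.2508) [ 494.76735276 -231.47486715  122.38065311]
[-0.15604195  0.35296769  0.58391604  1.9473592  -0.18370132  0.89193438
  0.20056097]
t 12.15 pos [ 499.1 -219.1  160. ] F [0.2 0.1 0.5]
turn units (tool) [ 0.016 -0.002  0.003]
shift units, old axes [-0.03  -0.041  1.554]  target axes [-0.029 -0.028  1.554]
```

View pics/k1.png

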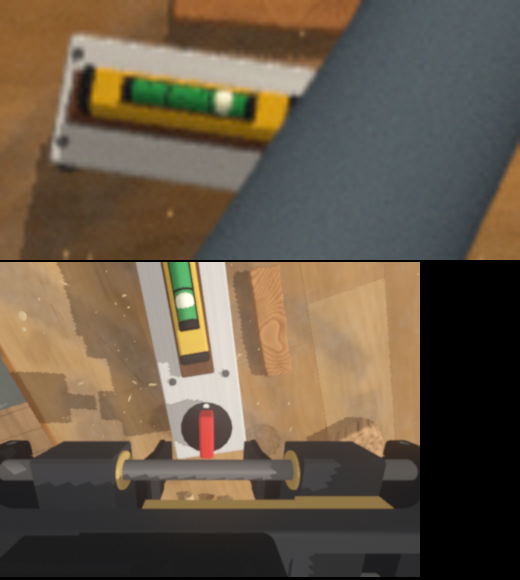

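The composite shows the level resting on the rail with its bubble at the knob end, where the shelf is high. The red wing is centred between the fingers at (206,432). Now I'll descend and grip the knob.

```bash
python3 -m creep '[{"tx":-0.03,"ty":-0.03,"tz":0.4,"rx":0,"ry":0,"rz":0},{"tx":0,"ty":0,"tz":0.5,"rx":0,"ry":0,"rz":0},{"tx":0,"ty":0,"tz":0.4,"rx":0,"ry":0,"rz":0},{"tx":0,"ty":0,"tz":0.22,"rx":0,"ry":0,"rz":0},{"tx":0,"ty":0,"tz":0,"rx":0,"ry":0,"rz":0},{"tx":0,"ty":0,"tz":0,"rx":0,"ry":0,"rz":0}]'; python3 -m creep '[{"tx":0,"ty":0,"tz":0,"rx":0,"ry":0,"rz":0},{"tx":0,"ty":0,"tz":0,"rx":0,"ry":0,"rz":0},{"tx":0,"ty":0,"tz":0,"rx":0,"ry":0,"rz":0},{"tx":0,"ty":0,"tz":0,"rx":0,"ry":0,"rz":0},{"tx":0,"ty":0,"tz":0,"rx":0,"ry":0,"rz":0},{"tx":0,"ty":0,"tz":0,"rx":0,"ry":0,"rz":0},{"tx":0,"ty":0,"tz":0,"rx":0,"ry":0,"rz":0}]' -1 40
```

```text
clock: 12.9
ee_pos: [497.2, -224.0, 99.7]
orientation: [3.133, 0.05, 1.257]
contact_force: [-0.4, 0.7, 1.2]
opening: 0.652
grasp_force: 0.0
clock: 13.78
ee_pos: [496.8, -223.8, 99.3]
orientation: [3.134, 0.05, 1.257]
contact_force: [-0.2, 0.5, 0.7]
opening: 0.156
grasp_force: 40.0
```

```bash
python3 -m creep '[{"tx":-0.02,"ty":0.003,"tz":0.05,"rx":0,"ry":0.018,"rz":0},{"tx":-0.02,"ty":0.003,"tz":0.05,"rx":0,"ry":0.018,"rz":0},{"tx":-0.02,"ty":0.003,"tz":0.05,"rx":0,"ry":0.018,"rz":0},{"tx":-0.02,"ty":0.003,"tz":0.05,"rx":0,"ry":0.018,"rz":0},{"tx":0,"ty":0,"tz":0,"rx":0,"ry":0,"rz":0},{"tx":0,"ty":0,"tz":0,"rx":0,"ry":0,"rz":0}]'; python3 -m creep '[{"tx":-0.02,"ty":0.003,"tz":0.05,"rx":0,"ry":0.018,"rz":0},{"tx":0,"ty":0,"tz":0,"rx":0,"ry":0,"rz":0},{"tx":0,"ty":0,"tz":0,"rx":0,"ry":0,"rz":0}]'; python3 -m creep '[{"tx":-0.02,"ty":0.003,"tz":0.05,"rx":0,"ry":0.018,"rz":0},{"tx":0,"ty":0,"tz":0,"rx":0,"ry":0,"rz":0},{"tx":0,"ty":0,"tz":0,"rx":0,"ry":0,"rz":0}]'
```

```text
clock: 14.52
ee_pos: [496.3, -226.9, 91.3]
orientation: [3.134, 0.014, 1.257]
contact_force: [0.7, 3.2, 1.6]
opening: 0.157
grasp_force: 40.0
clock: 14.9
ee_pos: [496.1, -227.6, 89.3]
orientation: [3.134, 0.005, 1.257]
contact_force: [-0.9, 4.0, 2.4]
opening: 0.16
grasp_force: 40.0
clock: 15.28
ee_pos: [496.0, -228.4, 87.3]
orientation: [3.134, -0.004, 1.257]
contact_force: [0.9, 6.2, 3.2]
opening: 0.158
grasp_force: 40.0
```

```bash
python3 -m creep '[{"tx":0.01,"ty":0,"tz":0.05,"rx":0,"ry":0.018,"rz":0},{"tx":0,"ty":0,"tz":0,"rx":0,"ry":0,"rz":0},{"tx":0,"ty":0,"tz":0,"rx":0,"ry":0,"rz":0}]'; python3 -m creep '[{"tx":0,"ty":0,"tz":0.04,"rx":0,"ry":0.014,"rz":0},{"tx":0,"ty":0,"tz":0,"rx":0,"ry":0,"rz":0},{"tx":0,"ty":0,"tz":0,"rx":0,"ry":0,"rz":0}]'
python3 - <<'E'
from h import *
from bench import bot
c=bot.capture('top');P=cloud(c)
m=seg(c,(0,0,130),(180,60,255),(244,170,300,225))&(P[...,2]>40)&(P[...,2]<90)
e=np.array([np.cos(1.4115),np.sin(1.4115)]);w=P[m];k=np.polyfit((w[:,:2]-[512.5,-131.4])@e,w[:,2],1);print('slope',-k[0])
s=c['img'];a=cv2.resize(s[170:225,240:320],None,fx=6,fy=6,interpolation=cv2.INTER_CUBIC)
d=bot.capture('side')['img'];b=cv2.resize(d[110:220,230:350],None,fx=2.5,fy=2.5,interpolation=cv2.INTER_CUBIC)
o=np.zeros((600,480,3),np.uint8);o[:330]=a;o[330:330+270,:300]=b[:270];cv2.imwrite('pics/p1.png',cv2.cvtColor(o,cv2.COLOR_RGB2BGR))
print(bot.read_state()['ft_torque'])
E
```

```text
clock: 15.65
ee_pos: [495.9, -228.9, 85.5]
orientation: [3.134, -0.012, 1.257]
contact_force: [-0.5, 2.5, 3.5]
opening: 0.162
grasp_force: 40.0
clock: 16.02
ee_pos: [495.9, -229.3, 84.0]
orientation: [3.134, -0.019, 1.257]
contact_force: [-0.6, 0.8, 4.4]
opening: 0.155
grasp_force: 40.0
slope -0.013771976988176681
[0.34732193 0.72541116 0.09829773]
```

View pics/p1.png

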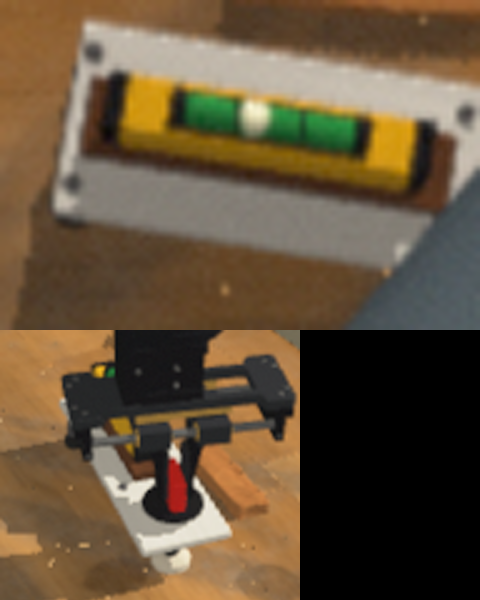

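The top crop shows the bubble at about (255,118), already moving past centre toward the rear. The foot is not firmly seated yet, so I'll keep pushing; clockwise will be needed.

```bash
for i in 1; do :; done; python3 -m creep '[{"tx":-0.008,"ty":0,"tz":0.04,"rx":0,"ry":0.014,"rz":0},{"tx":0,"ty":0,"tz":0,"rx":0,"ry":0,"rz":0},{"tx":0,"ty":0,"tz":0,"rx":0,"ry":0,"rz":0}]'; python3 -m creep '[{"tx":-0.008,"ty":0,"tz":0.04,"rx":0,"ry":0.014,"rz":0},{"tx":0,"ty":0,"tz":0,"rx":0,"ry":0,"rz":0},{"tx":0,"ty":0,"tz":0,"rx":0,"ry":0,"rz":0}]'; python3 -m creep '[{"tx":-0.005,"ty":0,"tz":0.03,"rx":0,"ry":0.01,"rz":0},{"tx":0,"ty":0,"tz":0,"rx":0,"ry":0,"rz":0},{"tx":0,"ty":0,"tz":0,"rx":0,"ry":0,"rz":0}]'
```

```text
clock: 16.5
ee_pos: [495.9, -229.5, 83.6]
orientation: [3.133, -0.027, 1.257]
contact_force: [-3.1, 2.4, 15.0]
opening: 0.154
grasp_force: 40.1
clock: 16.88
ee_pos: [496.0, -229.7, 83.3]
orientation: [3.133, -0.035, 1.257]
contact_force: [-6.3, 6.0, 26.0]
opening: 0.156
grasp_force: 40.1
clock: 17.25
ee_pos: [496.1, -229.8, 83.1]
orientation: [3.133, -0.041, 1.257]
contact_force: [-9.0, 6.8, 33.1]
opening: 0.159
grasp_force: 40.1
```

```bash
python3 -m creep '[{"tx":0.01,"ty":0,"tz":-0.065,"rx":0,"ry":-0.03,"rz":0},{"tx":0,"ty":0,"tz":0,"rx":0,"ry":0,"rz":0},{"tx":0,"ty":0,"tz":0,"rx":0,"ry":0,"rz":0}]'; python3 -m creep '[{"tx":0,"ty":0,"tz":0,"rx":0,"ry":0,"rz":0.15},{"tx":0,"ty":0,"tz":0,"rx":0,"ry":0,"rz":0.15},{"tx":0,"ty":0,"tz":0,"rx":0,"ry":0,"rz":0.15},{"tx":0,"ty":0,"tz":0,"rx":0,"ry":0,"rz":0.15},{"tx":0,"ty":0,"tz":0,"rx":0,"ry":0,"rz":0},{"tx":0,"ty":0,"tz":0,"rx":0,"ry":0,"rz":0}]'
cat > bub.py <<'E'
from h import *
from bench import bot
c=bot.capture('top')
# rectify the vial along its axis in image, print profile-based bubble and rings
h=cv2.cvtColor(c['img'],cv2.COLOR_RGB2HSV)[170:225,240:320]
im=cv2.resize(c['img'][170:225,240:320],None,fx=8,fy=8,interpolation=cv2.INTER_CUBIC)
H=cv2.cvtColor(im,cv2.COLOR_RGB2HSV);g=cv2.inRange(H,np.array((40,80,40)),np.array((85,255,255)))
v,u=np.nonzero(g);(cx,cy),(w,hh),an=cv2.minAreaRect(np.c_[u,v].astype(np.float32))
if w<hh: an-=90;w,hh=hh,w
M=cv2.getRotationMatrix2D((cx,cy),an,1);r=cv2.warpAffine(im,M,(640,440));L=int(w/2)
s=r[int(cy)-10:int(cy)+10,int(cx)-L:int(cx)+L]
gray=s.mean((0,2));sat=cv2.cvtColor(s,cv2.COLOR_RGB2HSV)[...,1].mean(0)
wt=np.clip(120-sat,0,None)*(gray>100);print('len px',2*L,'(74mm) an',round(an,1),'bubble centre',round(float((wt*np.arange(2*L)).sum()/max(wt.sum(),1)),1))
x=np.arange(2*L);mins=[int(i) for i in x[3:-3] if gray[i]==gray[max(0,i-10):i+11].min()];print('dark at',mins,[int(gray[i]) for i in mins])
st=bot.read_state();print('t',round(st['clock'],2),np.round(st['contact_force'],1),np.round(st['ft_torque'],2),np.round(st['orientation'],3),np.round(st['joint_positions'],2))
E
python3 bub.py
```

```text
clock: 17.62
ee_pos: [496.0, -229.5, 83.5]
orientation: [3.133, -0.024, 1.257]
contact_force: [-3.9, 3.2, 15.0]
opening: 0.158
grasp_force: 40.0
clock: 18.38
ee_pos: [496.0, -229.2, 83.5]
orientation: [3.141, -0.026, 0.956]
contact_force: [-4.8, 4.3, 16.7]
opening: 0.158
grasp_force: 40.0
len px 238 (74mm) an 9.1 bubble centre 91.7
dark at [33, 63, 132, 135, 163] [68, 69, 69, 69, 51]
t 18.43 [-4.   5.2 16.4] [0.98 1.28 0.01] [ 3.141 -0.026  0.956] [-0.06  0.47  0.56  2.   -0.4   0.77  0.13]
```

```bash
python3 -m creep '[{"tx":0,"ty":0,"tz":0,"rx":0,"ry":0,"rz":0.15},{"tx":0,"ty":0,"tz":0,"rx":0,"ry":0,"rz":0.15},{"tx":0,"ty":0,"tz":0,"rx":0,"ry":0,"rz":0.15},{"tx":0,"ty":0,"tz":0,"rx":0,"ry":0,"rz":0.15},{"tx":0,"ty":0,"tz":0,"rx":0,"ry":0,"rz":0.15},{"tx":0,"ty":0,"tz":0,"rx":0,"ry":0,"rz":0.15},{"tx":0,"ty":0,"tz":0,"rx":0,"ry":0,"rz":0},{"tx":0,"ty":0,"tz":0,"rx":0,"ry":0,"rz":0},{"tx":0,"ty":0,"tz":0,"rx":0,"ry":0,"rz":0}]'
python3 -m creep '[{"tx":0,"ty":0,"tz":0,"rx":0,"ry":0,"rz":0},{"tx":0,"ty":0,"tz":0,"rx":0,"ry":0,"rz":0},{"tx":0,"ty":0,"tz":0,"rx":0,"ry":0,"rz":0},{"tx":0,"ty":0,"tz":0,"rx":0,"ry":0,"rz":0},{"tx":0,"ty":0,"tz":0,"rx":0,"ry":0,"rz":0},{"tx":0,"ty":0,"tz":0,"rx":0,"ry":0,"rz":0},{"tx":0,"ty":0,"tz":0,"rx":0,"ry":0,"rz":0},{"tx":0,"ty":0,"tz":0,"rx":0,"ry":0,"rz":0}]'
cat >> bub.py <<'E'
import sys
cv2.imwrite(sys.argv[1],cv2.cvtColor(cv2.resize(r[int(cy)-60:int(cy)+60,int(cx)-180:int(cx)+180],None,fx=2,fy=2),cv2.COLOR_RGB2BGR))
E
python3 bub.py pics/b1.png
```

```text
clock: 19.55
ee_pos: [495.9, -228.5, 83.4]
orientation: [-3.129, -0.024, 0.507]
contact_force: [-4.6, 6.5, 17.7]
opening: 0.155
grasp_force: 40.0
clock: 20.55
ee_pos: [495.9, -228.5, 83.4]
orientation: [-3.129, -0.024, 0.507]
contact_force: [-4.4, 7.1, 17.1]
opening: 0.16
grasp_force: 40.0
len px 240 (74mm) an 9.0 bubble centre 107.4
dark at [34, 55, 76, 162, 195] [70, 71, 56, 55, 72]
t 20.6 [-5.6  7.4 17.6] [ 1.11  1.39 -0.01] [-3.129 -0.024  0.507] [-0.15  0.5   0.68  2.01 -0.48  0.79 -0.24]
```

View pics/b1.png

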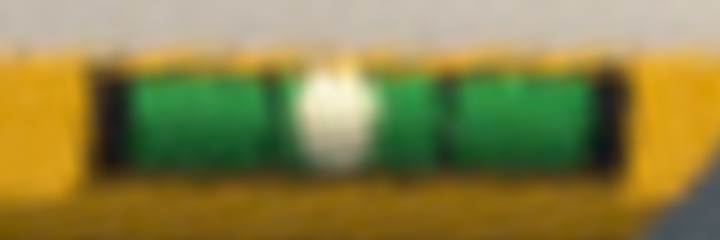

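The vial crop shows the bubble at (337,115) between the rings at (272,115) and (447,120), but 3.6 mm short of centre. That needs about 0.35 rad more clockwise.

```bash
python3 -m creep '[{"tx":0,"ty":0,"tz":0,"rx":0,"ry":0,"rz":0.14},{"tx":0,"ty":-0.005,"tz":0,"rx":0,"ry":0,"rz":0.14},{"tx":0,"ty":-0.005,"tz":0,"rx":0,"ry":0,"rz":0.14},{"tx":0,"ty":-0.005,"tz":-0.004,"rx":0,"ry":0,"rz":0.14},{"tx":0,"ty":0,"tz":-0.004,"rx":0,"ry":0,"rz":0.14},{"tx":0,"ty":0,"tz":0,"rx":0,"ry":0,"rz":0},{"tx":0,"ty":0,"tz":0,"rx":0,"ry":0,"rz":0},{"tx":0,"ty":0,"tz":0,"rx":0,"ry":0,"rz":0},{"tx":0,"ty":0,"tz":0,"rx":0,"ry":0,"rz":0},{"tx":0,"ty":0,"tz":0,"rx":0,"ry":0,"rz":0},{"tx":0,"ty":0,"tz":0,"rx":0,"ry":0,"rz":0},{"tx":0,"ty":0,"tz":0,"rx":0,"ry":0,"rz":0}]'
python3 -m creep '[{"tx":0,"ty":0,"tz":0,"rx":0,"ry":0,"rz":0},{"tx":0,"ty":0,"tz":0,"rx":0,"ry":0,"rz":0},{"tx":0,"ty":0,"tz":0,"rx":0,"ry":0,"rz":0},{"tx":0,"ty":0,"tz":0,"rx":0,"ry":0,"rz":0},{"tx":0,"ty":0,"tz":0,"rx":0,"ry":0,"rz":0},{"tx":0,"ty":0,"tz":0,"rx":0,"ry":0,"rz":0},{"tx":0,"ty":0,"tz":0,"rx":0,"ry":0,"rz":0},{"tx":0,"ty":0,"tz":0,"rx":0,"ry":0,"rz":0}]'
python3 bub.py pics/b2.png
```

```text
clock: 22.1
ee_pos: [495.9, -227.9, 83.4]
orientation: [-3.122, -0.018, 0.157]
contact_force: [-2.8, 7.4, 14.7]
opening: 0.159
grasp_force: 40.2
clock: 23.1
ee_pos: [495.9, -227.9, 83.4]
orientation: [-3.122, -0.018, 0.157]
contact_force: [-3.3, 7.3, 13.6]
opening: 0.162
grasp_force: 40.2
len px 240 (74mm) an 9.8 bubble centre 119.9
dark at [40, 55, 78, 163, 195] [70, 70, 57, 52, 71]
t 23.15 [-3.7  7.4 14.8] [0.91 1.13 0.08] [-3.122 -0.019  0.157] [-0.21  0.53  0.77  2.01 -0.55  0.81 -0.53]
```

Run:
```python
from bench import bot;import cv2
d=bot.capture('side')['img'];cv2.imwrite('pics/f.png',cv2.cvtColor(cv2.resize(d[90:220,220:370],None,fx=4.5,fy=4.5,interpolation=cv2.INTER_CUBIC),cv2.COLOR_RGB2BGR))
```

```text
(no output)
```

View pics/f.png

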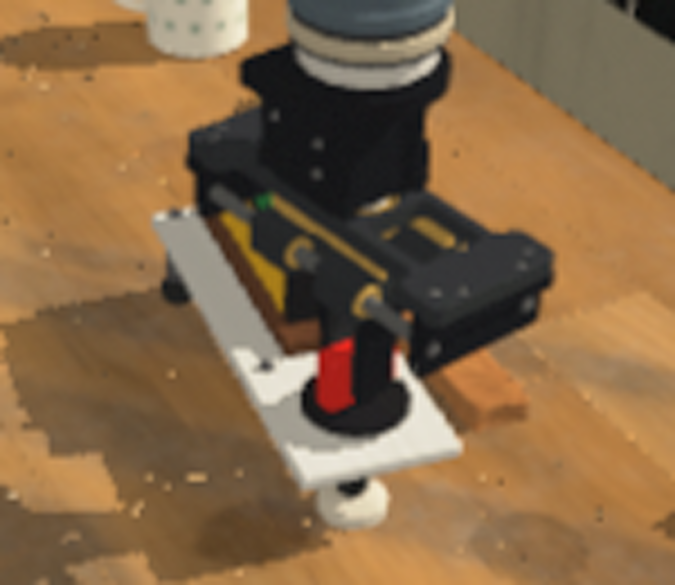

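The final view shows the foot's ball seated on the tin at (352,490), the wing gripped, and the level on the rail. I'm handing it in.

```bash
python3 -c "
from bench import bot;print(bot.job_done())"
```

```text
the job is handed in; nothing more can be done
None
```

The job is handed in at about 23 s: the level is on the rail, the foot is pressed onto the tin with about 14 N at the still-gripped knob, and the bubble is centred between the rings.

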